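# Find the hidden catch of the bench trunking and spring its flap open

### The job

Open the long access flap of the white trunking on the bench. Its release catch is hidden in a finger notch somewhere along the front rail, the edge that faces the robot: feel along the top of that rail with a light fingertip until the notch is found, then press the catch inside it down until the flap springs up, and take the finger away, leaving the flap standing up. Nothing needs to be grasped; leave the things lying around the trunking where they are.

Things in the scene. Friction and masses are not known exactly. Their poses are not given: they have to be found in the camera images.
- trunking: White cable trunking screwed to the bench: 870 mm long (its y axis), 136 mm wide (its x), 60 mm high; the -x side faces the robot. Origin: middle of its underside, on the bench. Each end is an outlet module, a box 144 x 235 mm, 72 mm high, from 200 to 435 mm either side of the middle. Between them, level at 60 mm: front rail (x -70 to -30 mm), then the flap (x -29 to +58 mm), hinged at the rear.
- rail_mid (a point): Middle of the front rail's top face (trunking x -50 mm, y 0, 60 mm above the bench); same axes as the trunking. The rail is a fixed, rigid white bar 40 mm wide with a flat top, seen over 200 mm either side of this point. One finger notch is cut into it from the front face, 52 mm long in y and 32 mm deep in x, open to the top and front; its middle is anywhere from -115 to +115 mm along y.
- catch (a joint): The catch, a flat white pad 28 x 49 mm that fills the notch, its top 10 mm below the rail's top at rest. Value: travel straight down in m, 0 at rest, 0.007 fully down. Sprung: about 3 N to start, 6 N fully down; it comes up by itself and lets the flap go at about 0.005.
- flap (a joint): Opening angle of the flap in rad: about 0.01 while the catch holds it, 0.32 fully sprung up (its front edge then about 28 mm higher). A weak spring raises it and keeps it up; it cannot be lifted while the catch holds.
- screwdriver: Loose screwdriver, black handle, 190 mm long, lying on the bench in front of the trunking. Leave alone. Origin under the middle of its length, x along it.
- crucible: Loose white ceramic crucible, 52 mm across, 36 mm high, standing on the bench in front of the trunking. Leave alone. Origin under its centre.
- reagent: Loose brown glass bottle, 60 mm across, 125 mm high, standing behind the trunking. Leave alone. Origin under its centre.
- beaker: Loose steel beaker, 72 mm across, 80 mm high, standing behind the trunking. Leave alone. Origin under its centre.

How it is judged:
By the outcome, as a careful person would: the job done as asked, in the order asked, and still so for the second after the job is handed in, with the robot touching nothing.
It also fails if it takes over 58 s, if anything falls off the work surface, if the arm or the gripper's body presses on something with over 40 N, if the wrist force passes 120 N, or if a joint passes its speed limit or range.

### The arm

A 7-joint arm with a two-finger parallel gripper is mounted at the origin on the work surface. World frame = base frame: x ahead of the robot, y to its left, z up, the work surface at z = 0. Lengths are in mm, angles in rad, forces in N, time in s.
With the tool pointing down it reaches from about 400 to 900 mm from the base axis. Payload 5.6 kg.
Tool frame: the origin (TCP) lies midway between the tips of the shut fingers; the grasp point (between the pads) lies 19 mm behind it; x points along the fingers, y is the direction in which the jaws open and shut, and the axes are right-handed (so a half turn about x gives the same grasp; the last joint's range is limited). The gripper opens to 92 mm and grips with 3 to 60 N. Pads are 20 mm wide; open, the fingers measure 128 mm over their backs; the gripper's body (75 mm by 189 mm) begins 69 mm behind the grasp point.
Start: joints at [-1.232, 0.468, -0.012, 1.603, 0.006, 1.071, -0.056], TCP at [242.225, 603.188, 214.592] pointing down, gripper open.
Joint ranges: [-2.53, 2.53], [-0.31, 2.02], [-1.57, 1.55], [0.28, 2.44], [-1.29, 4.43], [0.15, 1.84], [-2.92, 2.92]. Speed limits (rad/s): [2.57, 2.57, 3.14, 3.14, 3.14, 3.14, 3.14].

### API

Orientations are given as a rotation vector (axis times angle).
In Python, from cell import robot, grip, kin, viewer gives the robot as it stands. Calls block until the motion is done:
- robot.movep(position, orientation): joint-space move of the TCP to a pose.
- robot.servo_line(position, feed=150, rotation=None): straight line of the TCP; rotation=None keeps the orientation; feed is the mean speed in mm/s.
- robot.goto_joints(angles): joint-space move.
- grip(opening, newtons=None): opening from 0.0 (shut) to 1.0 (fully open); newtons is the grip in N (None keeps the last); returns when the fingers have stopped.
- robot.hold(seconds).
- kin.ik(position, orientation): joint angles nearest the present ones, or None.
- robot.observe(): the state.
- viewer.read_camera(name): name is "scene" or "top" or "wrist"; returns the picture (384x512x3 uint8, red, green, blue); there is no depth.
- viewer.camera_info(name): a dict with "camera_matrix" (3x3 intrinsics, pixels), "k1" (the pictures are not rectified: a ray, as slopes to the right and down, at radius r is drawn at 1 + k1 r^2 times it, then the intrinsics apply), "R" (3x3) and "t" (3): a world point X has camera coordinates R X + t. Camera axes: x right, y down, z forward; pixel columns grow to the right and rows downward; lengths in mm; the calibration is good to about 2 mm. A picture is of the moment at which its call begins: read the wrist's pose just before it. camera_info takes no time and is no camera call; for the wrist camera it gives the pose at the moment of the call.
A pose or a line that the arm cannot do raises robot.IKError and nothing moves.
- robot.job_done(): hands the job in, once; it reports no verdict.
Trained networks look in the newest picture that a camera, given by its name, has taken for a name from the list of things; names that differ only in an ending like _2 or _b are one class to them, and where a whole thing is asked for, a point or a joint stands for the part that bears it (a point fixed in the world has none). Each returns a list of dicts, best first, with "confidence" (0 to 1); they miss things now and then, are a little off and sometimes report something else, mostly with a low value. They report only what shows in the picture. A call takes as long as a camera call.
- viewer.silhouettes(name, camera): "mask" (384x512 bool, what is visible of it).
- viewer.pinpoint(name, camera): "at" ([x, y, z] in mm, in the coordinates of the camera as it stood for that picture, good to about 4 mm: a listed point, or the origin of a listed thing).
The state is a dict: "t": time; "joints": joint angles; "joint_velocities": joint speeds; "joint_torque": joint torques, N m; "tcp_pos": TCP position; "tcp_rot": TCP orientation; "contact_force": force on the tool from outside, world axes, zero at the start; "wrist_torque": the same for the moment, N m; "grip_width": opening from 0.0 (shut) to 1.0 (fully open).
Only numpy, scipy, OpenCV 4.12 (cv2) and the standard library are available. Lean on these libraries where they do the work, as an engineer would, in place of code of your own. Each camera call takes 0.05 s, during which the arm holds its last target. There are 200 camera calls.

## Working session

There is one attempt and no reset: what is moved stays moved. The work goes in short steps, each a Python script; the robot and the scene stay as the last script left them, time stands still between calls to the robot, and variables do not carry over. Pictures are saved under pics/ and viewed, about 8 in all and at most 12, crops included, and the job is handed in when it is done.

```bash
ls; mkdir -p pics; python3 - <<'E'
from cell import robot, grip, kin, viewer
import cv2, numpy as np
s=robot.observe();print(s['t'],s['tcp_pos'],s['tcp_rot'],s['contact_force'],s['grip_width'])
for c in ('scene','top'):
    im=viewer.read_camera(c);cv2.imwrite(f'pics/{c}0.png',im[...,::-1])
    i=viewer.camera_info(c);R=np.array(i['R']);t=np.array(i['t'])
    print(c,'cam at',-R.T@t)
    for n in ('trunking','rail_mid','catch','screwdriver','crucible','reagent','beaker'):
        for d in viewer.pinpoint(n,c)[:2]: print(n,round(d['confidence'],2),(R.T@(np.array(d['at'])-t)).round(1))
a=cv2.imread('pics/scene0.png');b=cv2.imread('pics/top0.png')
cv2.imwrite('pics/both.png',cv2.resize(np.vstack([a,b]),(400,600)))
E
```

```text
pics
0.0 [242.04527443 602.64318643 213.64417868] [ 0.29818348  1.5501389  -0.30095036] [-0.013266    0.31664167 -1.00350825] 1.001201094231343
scene cam at [1197.23876711  107.60056074  482.97249823]
trunking 0.77 [656.9 -16.3   1.9]
rail_mid 0.79 [606.2 -19.5  61.8]Traceback (most recent call last):
  File "<stdin>", line 9, in <module>
ValueError: it knows: beaker, crucible, rail_mid, reagent, screwdriver, trunking
```

```bash
cat > h.py <<'E'
from cell import robot, grip, kin, viewer
import cv2, numpy as np
from scipy.spatial.transform import Rotation as Ro
def see(c,names,pic):
    im=viewer.read_camera(c);i=viewer.camera_info(c);cv2.imwrite(pic,im[...,::-1])
    R=np.array(i['R']);t=np.array(i['t']);o={}
    for n in names:
        for d in viewer.pinpoint(n,c)[:2]:
            p=R.T@(np.array(d['at'])-t); o.setdefault(n,p);print(c,n,round(d['confidence'],2),p.round(1))
    return o
def pix(c,P):
    i=viewer.camera_info(c);q=np.array(i['R'])@np.array(P)+np.array(i['t']);s=q[:2]/q[2]
    s=s*(1+i['k1']*(s@s));return (np.array(i['camera_matrix'])@[*s,1])[:2]
E
python3 - <<'E'
from h import *
N=('trunking','rail_mid','screwdriver','crucible','reagent','beaker')
see('scene',N,'pics/scene1.png');see('top',N,'pics/top1.png')
a=cv2.imread('pics/scene1.png');b=cv2.imread('pics/top1.png')
cv2.imwrite('pics/both.png',cv2.resize(np.vstack([a,b]),(400,600)))
E
```

```text
scene trunking 0.59 [654.8 -17.7  -1.3]
scene rail_mid 0.83 [606.3 -19.3  63.5]
scene crucible 0.71 [660.1 -18.1  -0.9]
scene crucible 0.48 [520.5 102.3   1.2]
scene reagent 0.83 [787.5  91.6   2. ]
scene beaker 0.61 [ 797.  -139.4    1. ]
top trunking 0.75 [ 6.626e+02 -1.400e+01  2.000e-01]
top rail_mid 0.93 [607.3 -21.8  63.7]
top rail_mid 0.24 [ 7.898e+02  9.160e+01 -6.000e-01]
top screwdriver 0.86 [ 544.1 -163.9   -3.4]
top crucible 0.66 [518.8 101.8   2.8]
top reagent 0.74 [787.1  94.3  -3.1]
top beaker 0.98 [ 799.1 -140.2   -1.5]
```

View pics/both.png

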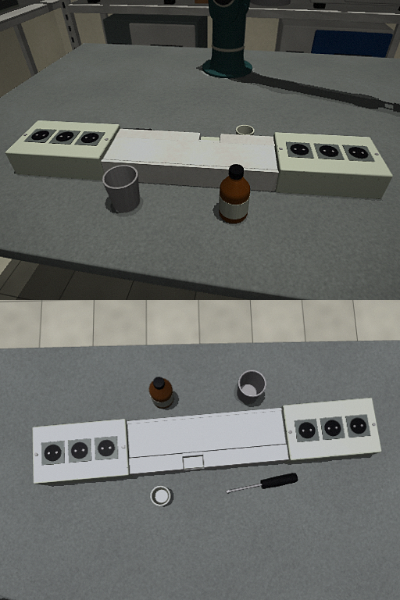

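The top view shows the trunking slightly yawed. A notch-like outline shows in the front rail at about (193,462) of the combined picture. I'll zoom in on it.

```bash
python3 - <<'E'
import cv2
a=cv2.imread('pics/top1.png')[120:260,150:380]
cv2.imwrite('pics/crop1.png',cv2.resize(a,None,fx=3.4,fy=3.4,interpolation=cv2.INTER_CUBIC))
E
```

```text
(no output)
```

View pics/crop1.png

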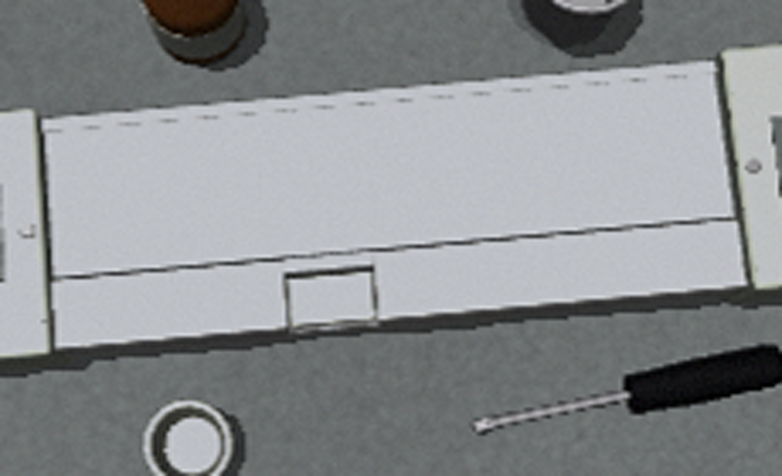

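The notch is clear: crop corners run from about (286,268) to (377,328). The rail's front edge goes from (52,348) to (745,288), and the flap line from (50,278) to (738,218). I'll back-project these onto z=60.

```bash
cat >> h.py <<'E'
def back(c,px,z):
    i=viewer.camera_info(c);K=np.array(i['camera_matrix']);R=np.array(i['R']);C=-R.T@np.array(i['t'])
    u=cv2.undistortPoints(np.array([[px]],float),K,np.array([i['k1'],0,0,0.]))[0,0]
    d=R.T@[*u,1];return C+d*(z-C[2])/d[2]
E
python3 - <<'E'
from h import *
for n,p in dict(F1=(52,348),F2=(745,288),B1=(50,278),B2=(738,218),n_bl=(286,272),n_br=(375,267),n_fl=(289,330),n_fr=(378,322),H1=(42,118),H2=(715,62)).items():
    print(n,back('top',(p[0]/3.4+150-.35,p[1]/3.4+120-.35),60).round(1))
print(kin.ik([600,0,150],[0,np.pi,0]))
print(Ro.from_rotvec(robot.observe()['tcp_rot']).as_matrix().round(2))
E
```

```text
F1 [575.3 176.5  60. ]
F2 [ 599.  -222.6   60. ]
B1 [615.7 177.8  60. ]
B2 [ 640.2 -221.5   60. ]
n_bl [615.5  42.2  60. ]
n_br [617.1  -9.2  60. ]
n_fl [581.9  41.2  60. ]
n_fr [585.1  -9.9  60. ]
H1 [710.4 182.6  60. ]
H2 [ 734.3 -214.5   60. ]
None
[[ 0.    0.37  0.93]
 [ 0.    0.93 -0.37]
 [-1.    0.   -0.  ]]
```

The fit agrees with the network: yaw 0.059 rad, rail_mid (607,-22), notch centre near (601,17), which is about 39 mm along the rail. Next I'll shut the fingers and hover over the rail to the left of the notch. Then I'll touch down lightly and feel towards it.

```bash
cat >> h.py <<'E'
yaw=0.0594; X=np.array([np.cos(yaw),np.sin(yaw),0]); Y=np.array([-np.sin(yaw),np.cos(yaw),0]); M=np.array([607,-22,0.])
ROT=Ro.from_matrix(np.c_[[0,0,-1],Y,X]).as_rotvec()
def P(x,y,z): return M+x*X+y*Y+[0,0,z]   # x,y relative to rail_mid
def loc(p): d=np.array(p)-M; return d@X,d@Y,d[2]
def F(n=4):
    f=[]
    for _ in range(n): f.append(robot.observe()['contact_force']); robot.hold(0.02)
    return np.mean(f,0)
E
python3 - <<'E'
from h import *
grip(0.0,20)
robot.movep(P(-4,105,160),ROT)
robot.servo_line(P(-4,105,75),feed=120); robot.hold(.2)
b=F(8);np.save('b.npy',b);s=robot.observe();print(s['t'],b.round(2),np.round(loc(s['tcp_pos']),1),s['grip_width'])
z=75
while z>50:
    z-=1; robot.servo_line(P(-4,105,z),feed=20); f=F(2)-b
    if z<67: print(z,f.round(2),np.round(robot.observe()['tcp_pos'][2],2))
    if f[2]>1.5: break
print(robot.observe()['t'])
E
```

```text
5.65 [-0.03 -0.15  0.02] [ -3.7 105.1  75.5] 0.006160366664152651
66 [-0.4  -0.52  0.16] 65.95
65 [ 0.16 -0.48 -0.31] 64.93
64 [0.42 0.45 0.04] 63.97
63 [0.07 0.12 0.32] 62.94
62 [ 0.12  0.5  -0.44] 61.95
61 [-0.02  0.59  0.4 ] 60.95
60 [-0.97 -0.01  4.59] 60.47
9.9
```

Contact is at z≈60.5, and the stiffness is about 10 N/mm. Now I'll slide lightly towards the notch, regulating z to about 3 N.

```bash
python3 - <<'E'
from h import *
b=np.load('b.npy'); z=60.15; y=105
while y>-5:
    y-=3; robot.servo_line(P(-4,y,z),feed=40); f=F(2)-b; p=loc(robot.observe()['tcp_pos'])
    print(y,round(z,2),f.round(1),np.round(p,1))
    if np.hypot(*f[:2])>12: print('side');break
    if f[2]<1 :
        z-=0.3
        if z<58: print('drop');break
    else: z+=float(np.clip(0.05*(3-f[2]) *-1,-.15,.3)) if f[2]<3 else float(min(.3,0.06*(f[2]-3)))
print(robot.observe()['t'])
E
```

```text
102 60.15 [-0.2  1.   4.9] [ -3.6 102.3  60.5]
99 60.26 [0.5 2.3 4.7] [-3.6 99.1 60.5]
96 60.36 [0.6 3.2 5.4] [-3.8 95.8 60.4]
93 60.5 [-0.4  2.2  4.5] [-4.  92.5 60.5]
90 60.59 [0.1 1.6 3.7] [-4.2 89.3 60.5]
87 60.64 [0.6 0.6 3.3] [-4.2 86.3 60.5]
84 60.65 [-0.4 -0.4  3.3] [-4.2 83.2 60.5]
81 60.67 [ 0.2 -0.6  1. ] [-4.2 80.2 60.5]
78 60.57 [-0.1 -0.8  1.5] [-4.1 77.5 60.5]
75 60.49 [-0.1 -0.   1.8] [-4.  74.7 60.5]
72 60.44 [0.1 0.5 2. ] [-4.  71.7 60.5]
69 60.39 [0.3 0.8 1.7] [-3.9 68.8 60.5]
66 60.32 [-0.2  1.4  2.8] [-3.9 65.9 60.5]
63 60.31 [0.2 1.5 3.3] [-3.8 62.8 60.4]
60 60.33 [-0.2  1.7  3.9] [-3.9 59.7 60.4]
57 60.39 [ 0.2 -0.5  0.1] [-4.8 55.8 59.7]
54 60.09 [0.1 0.4 0.2] [-4.2 53.6 59.9]
51 59.79 [ 0.1  0.1 -0.4] [-4.  50.8 59.8]
48 59.49 [-0.   0.5  0.3] [-4.  47.8 59.5]
45 59.19 [ 0.6 -0.1 -0.2] [-4.  44.8 59.2]
42 58.89 [ 0.3  0.3 -0.1] [-4.  41.8 58.9]
39 58.59 [-0.1  0.5  0.5] [-4.  38.8 58.6]
36 58.29 [0.4 0.  0.3] [-4.  35.8 58.3]
drop
16.4167
```

The fingertip lost the rail at y≈57 and moved freely to y=36, so the notch is found and agrees with vision (centre ≈39). Next I'll centre the finger and press the catch.

```bash
python3 - <<'E'
from h import *
b=np.load('b.npy')
robot.servo_line(P(-4,39,58),feed=40)
z=58
while z>41.5:
    z-=1 ; robot.servo_line(P(-4,39,z),feed=25); f=F(2)-b
    zz=robot.observe()['tcp_pos'][2]; print(round(z,1),f.round(1),round(zz,2))
    if np.hypot(*f[:2])>10 or f[2]>14: print('stop');break
robot.hold(.3); print(robot.observe()['t'])
im=viewer.read_camera('scene');cv2.imwrite('pics/s2.png',cv2.resize(im[130:290,100:400,::-1],None,fx=2.5,fy=2.5))
E
```

```text
57 [-0.1 -0.2  0.3] 56.95
56 [-0.1  0.2 -0. ] 55.95
55 [0.2 0.1 0.3] 54.94
54 [-0.4  0.6  0.3] 53.95
53 [ 0.4 -0.  -0.2] 52.96
52 [0.6 0.8 0.3] 51.97
51 [ 0.3 -0.6 -0.2] 50.94
50 [-0.9  0.3  2.4] 50.26
49 [-1.   0.1  4. ] 49.2
48 [-0.1  0.4  3.5] 48.07
47 [-0.1  0.5  4.3] 47.01
46 [-0.4  0.2  4.9] 46.1
45 [ 0.1 -0.1  4.9] 45.12
44 [0.2 0.3 5. ] 44.17
43 [-1.  -0.3  7. ] 43.46
42 [-3.   0.9 14.4] 43.36
stop
21.5
```

View pics/s2.png

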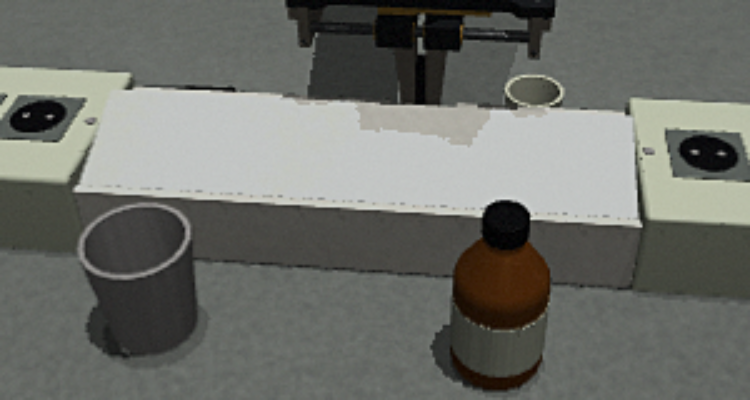

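The catch travelled from 50.4 down to its stop at 43.4, and the flap now hides the rail in the picture, so it looks raised. I'll withdraw the finger and check.

```bash
python3 - <<'E'
from h import *
b=np.load('b.npy')
robot.servo_line(P(-6,39,75),feed=60); print((F(2)-b).round(1))
robot.servo_line(P(-20,39,170),feed=120)
q=robot.observe(); robot.movep(P(-200,39,260),ROT); robot.hold(.3); print((F(3)-b).round(1), robot.observe()['t'])
N=('screwdriver','crucible','reagent','beaker')
see('scene',N[1:],'pics/s3.png');see('top',N,'pics/t3.png')
a=cv2.imread('pics/s3.png')[130:290,100:400];c=cv2.imread('pics/t3.png')[110:270,120:420]
cv2.imwrite('pics/end.png',cv2.resize(np.vstack([a,c]),None,fx=1.8,fy=1.8))
E
```

```text
[-0.1  0.3 -0.7]
[ 0.4  0.3 -0.2] 24.4
scene crucible 0.78 [520.6 103.3  -0. ]
scene reagent 0.63 [786.4  95.   -1.5]
scene beaker 0.7 [ 7.971e+02 -1.384e+02 -1.000e-01]
top screwdriver 0.97 [ 546.3 -163.8   -0.7]
top crucible 0.82 [517.8 100.6   5.8]
top reagent 0.67 [786.1  90.3  -4.3]
top beaker 0.91 [ 799.6 -140.1   -3. ]
```

View pics/end.png

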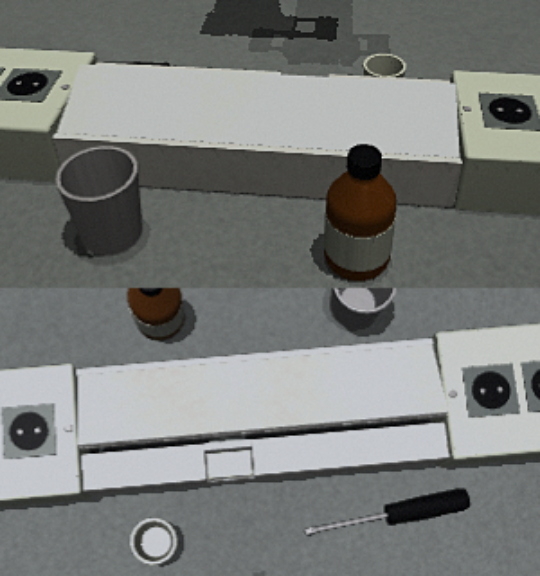

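The flap stands up: a dark gap now shows along its front edge, around row 435 in the lower picture. The loose things have not moved and the arm is clear.

```bash
python3 -c "
from cell import robot
robot.hold(.2);robot.job_done();print(robot.observe()['t'])"
```

```text
the job is handed in; nothing more can be done
the job is handed in; nothing more can be done
```

The flap is open and standing up. The job was handed in at about 25 s of the 58 s allowed.

- **Finding the notch:** I located the trunking and notch in the top camera. I then shut the fingers and felt along the rail from y = +105 mm, pressing with about 1–5 N. The fingertip lost the rail at y ≈ +57 mm and moved freely to +36 mm, which fits the camera's estimate of the notch centre at about +39 mm.
- **Pressing the catch:** At the centre I pressed the catch from z 50.4 mm to its stop at 43.4 mm. It took 4–7 N on the way and about 14 N against the stop.
- **Last checks:** After I withdrew the finger, both cameras showed the flap raised and the gap open along its front edge. The force reading was about zero with the arm well clear. The four loose things were where they started, within detector noise, which was at most about 5 mm.

No check failed or disagreed. I judged the flap angle by eye from the pictures and did not measure it.

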